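# Shut the cap compartment and carry off the sample carrier

## Robot

A 7-joint arm with a two-finger parallel gripper is mounted at the origin on the work surface. World frame = base frame: x ahead of the robot, y to its left, z up, the work surface at z = 0. Lengths are in m, angles in rad, forces in N, time in s.
With the tool pointing down it reaches from about 0.4 to 0.85 m from the base axis. Payload 10.4 kg.
Tool frame: the origin (TCP) lies at the very end of the fingers, on their centre line; the grasp point (between the pads) lies 19 mm behind it (manip.grip_point_offset is the distance from the TCP to the grasp point, in m); z points along the fingers, y is the line along which they close (so a half turn about z gives the same grasp; the last joint's range is limited). The gripper opens to 85 mm and grips with 20 to 120 N. Pads are 22 mm wide; open, the fingers measure 114 mm over their backs; the gripper's body (76 mm by 85 mm) begins 54 mm behind the grasp point. The pads swing forward as they close: fully open they stand 13 mm farther back than shut.
Start: joints at [-1.332, 0.332, -0.065, 1.46, 0.022, 1.35, -0.088], TCP at [0.162, 0.604, 0.231] pointing down, gripper open.
Joint ranges: [-2.6, 2.6], [-0.5, 2.12], [-1.47, 1.34], [0.16, 2.42], [-1.27, 4.41], [0.06, 2.06], [-2.6, 2.6]. Speed limits (rad/s): [2.22, 2.22, 2.79, 2.79, 3.14, 3.14, 3.14].

## Interface

Orientations are given as a unit quaternion [x, y, z, w].
In Python, from workcell import manip gives the robot as it stands. The module is installed in compiled form; this text tells all that it offers.
- The arm moves only by the tool step_arm, never from a script. Its argument "moves" is a list of rows, each a list of 7 numbers: the closure, from 0 (fully open) to 1 (shut), then the shift along the world's x, y, z in mm, then the turn, a rotation vector about the world's x, y, z in rad. In form: [[grip, tx, ty, tz, ax, ay, az], ...]. A call has 1 to 10 rows; each row is the pose to reach, as a shift and turn from the pose commanded when the call began; what a row does not reach only later rows make up. A row lasts 1/10 s, in which the tool goes at most 50 mm and 8.59 degrees, less where a joint would pass 70% of its speed; a pose out of reach is approached as far as the arm can. A call with a gripper value outside its range is refused whole. The fingers move at their own pace and stop on an object; "grip_force" is the grip in N (left out, the last holds). Time passes only in rows, so rows that repeat a pose let the fingers close. It gives the time, the measured TCP pose, the force, the opening and the grip force at its end, in the units of the state.
- manip.get_obs(): the state, without advancing time (a new reading comes with each control period).
- manip.camera(name): name is "scene" or "top"; returns a dict with "image" (480x640x3 uint8, blue, green, red), "K" (3x3 intrinsics, pixels), "rvec" (rotation vector, rad) and "tvec" (3), from world to camera coordinates, as OpenCV has them. Camera axes: x right, y down, z forward; pixel columns grow to the right and rows downward; lengths in m; the calibration is good to about 2 mm. A picture is of the moment at which its call begins. There is no depth.
- manip.hand_in(): hands the job in; it is judged then, once.
The state is a dict: "clock": time; "joint_pos": joint angles; "joint_velocities": joint speeds; "tau": joint torques, N m; "position": TCP position; "ee_rot": TCP orientation; "ft_force": force on the tool from outside, world axes, zero at the start; "torque": the same for the moment, N m; "grip_width": opening from 0.0 (shut) to 1.0 (fully open); "grasp_force": force on a finger pad.
Only numpy, scipy, OpenCV 4.12 (cv2) and the standard library are available. Lean on these libraries where they do the work, as an engineer would, in place of code of your own. Each camera call takes 0.05 s, during which the arm holds its last target. There are 200 camera calls.

## Task

The wooden sample carrier on the packing table is loaded: while it stands on the table, swing the hinged cover of its crown-cap compartment fully shut. Then take the carrier by its carrying bar, lift it straight up until it is about 10 cm clear of the table, keeping it level and its bottles in their pockets, and finish while holding it there in the air, still and level. Leave everything else on the table where it is and do not let the carrier lean on any of it.

Things in the scene. Friction and masses are not known exactly. Their poses are not given: they have to be found in the camera images.
- carrier: Loose wooden bottle carrier, 135 (x) x 150 (y) x 170 mm tall, 0.6 to 0.85 kg loaded. Origin: underside, right below the middle of the carrying bar; z up, y along the bar. -x side (towards the robot): open row of three 44 mm pockets along y, walls 55 mm high, floor at 8 mm, out to x = -54 mm. +x side: cap compartment 105 mm high, out to x = 81 mm, with a hinged cover.
- carrier_handle (a point): Middle of the carrying bar, 159 mm above the carrier's origin. Flat-sided wooden bar 16 mm thick (x), 22 mm tall (148 to 170 mm above the underside), 140 mm long (y), on posts at y = +-63 mm; free to grip from y = -50 to +50 mm. The load's weight lies within about 15 mm of the bar's middle: a firm grip (80 N) near the middle carries it level.
- cover (a joint): Angle of the compartment's cover, rad: 0 = shut flat on the rim, pi/2 = standing upright, 2.1 = leaning back outwards against its stop. The hinge is lightly stiff: the cover stays where it is put, and about 1 N at its free edge moves it, either way. No latch.
- cover_hinge (a point): Middle of the cover's hinge line, along the carrier's y on the outer edge of the compartment: 81 mm to +x of the bar, 109 mm above the underside. The cover is a plain wooden board, 70 mm from hinge to free edge, 150 mm wide, 8 mm thick, hinged at mid-thickness. Shut, its top is 113 mm above the underside and its free edge 11 mm from the bar's mid-plane.
- cover_edge (a point): Middle of the cover's free edge, 70 mm from the hinge line.
- bottle_a: Small amber glass bottle with a steel crown cap, 38 mm diameter, 105 mm tall, 110 g, standing loose in one of the pockets (26 mm to -x of the bar, at y = -46, 0 or +46 mm). Origin: centre of its underside, z up.
- bottle_b: A second, identical bottle in another pocket.
- jar: Amber glass jar with a steel lid, 38 mm diameter, 70 mm tall, 50 g, in the remaining pocket. Origin: centre of its underside, z up.
- spare: Bystander: a loose small bottle like bottle_a standing on the table on the carrier's -x side. Origin: centre of its underside.
- label_roll: Bystander: loose paper label roll, 80 mm diameter, 50 mm tall, on the carrier's +y side. Origin: centre of its underside.
- cap_bowl: Bystander: loose steel bowl, 100 mm diameter, 45 mm tall, on the carrier's -y side. Origin: centre of its underside.
- big_bottle: Bystander: loose large amber bottle, 62 mm diameter, 220 mm tall, about 190 mm from the bar on the carrier's -y side. Origin: centre of its underside.
- scraper: Bystander: loose spatula-shaped label scraper, 160 mm long, lying flat on the carrier's +y side, towards the robot.
Mind the look-alikes: they are no part of the job. What is shaped like the bottle_b but pink is not meant.

How it is judged:
By the outcome, as a careful person would: the job done as asked, in the order asked, and still so for the second after the job is handed in, while the arm keeps its last pose, push and grip.
It also fails if it takes over 45 s, if anything falls off the work surface, if the arm or the gripper's body presses on something with over 40 N, if the wrist force passes 120 N, or if a joint passes its speed limit or range.

## Working session

There is one attempt and no reset: what is moved stays moved. The work goes in short steps, Python scripts to look and compute and a tool call to move; the robot and the scene stay as the last step left them, time stands still between calls to the robot, and variables do not carry over. Pictures are saved under pics/ and viewed, at most 10 in all, crops included, and the job is handed in when it is done.

Besides the shell and the picture viewer there is one more tool, called as name(argument=value, ...) on one line, values as JSON. step_arm: Moves the arm, as the interface text tells. Its arguments: {"type":"object","properties":{"moves":{"type":"array","items":{"type":"array","items":{"type":"number"}}},"grip_force":{"type":"number"}},"required":["moves"]}

```bash
mkdir -p pics; cat > h.py <<'E'
import numpy as np, cv2
from workcell import manip
def cam(n):
    c=manip.camera(n); R,_=cv2.Rodrigues(np.array(c["rvec"],float)); return c["image"],np.array(c["K"]),R,np.array(c["tvec"],float).ravel()
def ray(K,R,t,uv):
    o=-R.T@t; d=R.T@np.linalg.inv(K)@np.array([*uv,1.]); return o,d/np.linalg.norm(d)
def onz(K,R,t,uv,z):
    o,d=ray(K,R,t,uv); return o+d*(z-o[2])/d[2]
def proj(K,R,t,p):
    q=K@(R@np.array(p,float)+t); return q[:2]/q[2]
def tri(a,b):
    (o,d),(p,e)=a,b; s=np.linalg.lstsq(np.c_[d,-e],p-o,rcond=None)[0]
    x,y=o+d*s[0],p+e*s[1]; return (x+y)/2,np.linalg.norm(x-y)
E
python3 - <<'E'
from h import *
for n in("scene","top"):
    im,K,R,t=cam(n); cv2.imwrite(f"pics/{n}0.png",im); np.savez(n+"0.npz",K=K,R=R,t=t); print(n,-R.T@t,R[2],K[0,0])
print(manip.get_obs())
E
```

```text
scene [ 1.24865481 -0.07458699  0.95324602] [-0.63712958  0.1014891  -0.76404572] 579.4977731823881
top [0.42687241 0.05287731 0.95299925] [ 0.13985487 -0.0387337  -0.98941413] 500.42174544350127
{'clock': 0.1, 'joint_pos': array([-1.33156009,  0.33283322, -0.06473156,  1.46084654,  0.02160508,
        1.349884  , -0.08848958]), 'joint_velocities': array([ 2.36848732e-04, -2.62557226e-04,  3.32554691e-04,  4.27959618e-04,
       -4.71450736e-05,  1.05490525e-03,  6.04516954e-04]), 'tau': array([ 1.64603007e-03, -6.26739979e+01,  4.92808514e-02, -3.92426813e+01,
        1.63070904e-02,  7.14011461e-03, -5.71777207e-06]), 'position': array([0.16168509, 0.6033854 , 0.23058539]), 'ee_rot': array([ 1.30514509e-01,  9.91446194e-01, -6.34997958e-04, -5.80327705e-05]), 'ft_force': array([ 0.14698912,  0.26907592, -0.25126815]), 'torque': array([ 0.02056399, -0.03015508,  0.01110932]), 'grasp_force': 0.0, 'grip_width': 1.0017029439138214}
```

View pics/scene0.png

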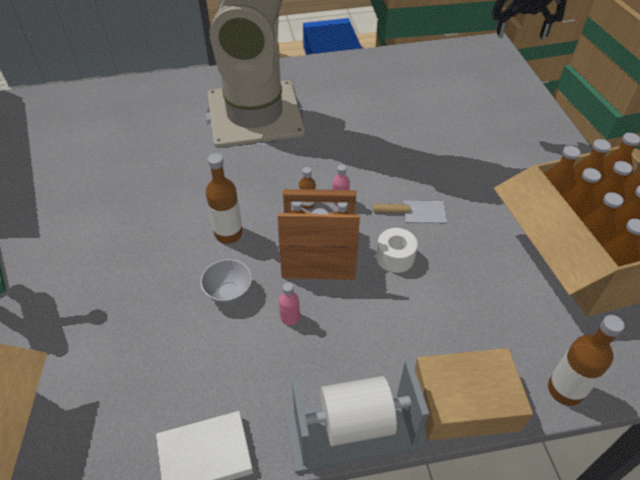

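View pics/top0.png

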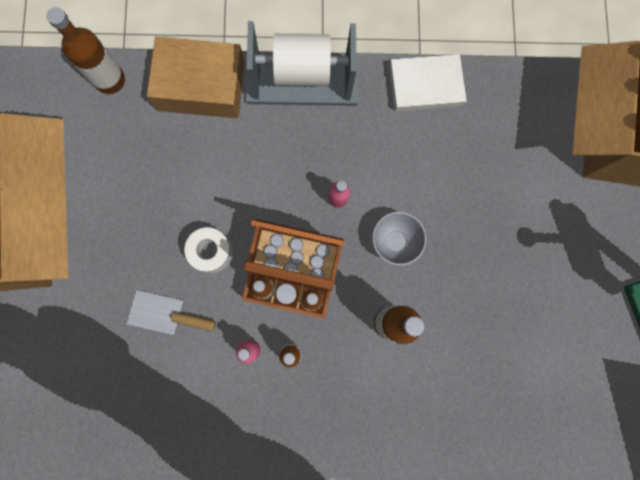

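The carrier is at about (293,268) in top and (318,240) in scene. Its pockets hold bottles at top (262,287) and (313,299), with the jar at (288,293). The pink bottles at top (248,351) and (340,194) are look-alikes, and the amber one at (290,355) is the spare. The carrier is the only object with a carrying bar. I'll check enlarged crops to confirm it and see the cover's angle.

```bash
python3 - <<'E'
import cv2,numpy as np
a=cv2.imread("pics/top0.png")[205:330,220:370]; b=cv2.imread("pics/scene0.png")[160:290,250:400]
a=cv2.resize(a,None,fx=5.2,fy=4.8*1.0833,interpolation=cv2.INTER_CUBIC) if 0 else cv2.resize(a,(750,625)[:2],interpolation=cv2.INTER_CUBIC)[:600]
b=cv2.resize(b,(600,520),interpolation=cv2.INTER_CUBIC)
cv2.imwrite("pics/topc.png",a);cv2.imwrite("pics/scenec.png",b)
E
```

```text
(no output)
```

View pics/topc.png

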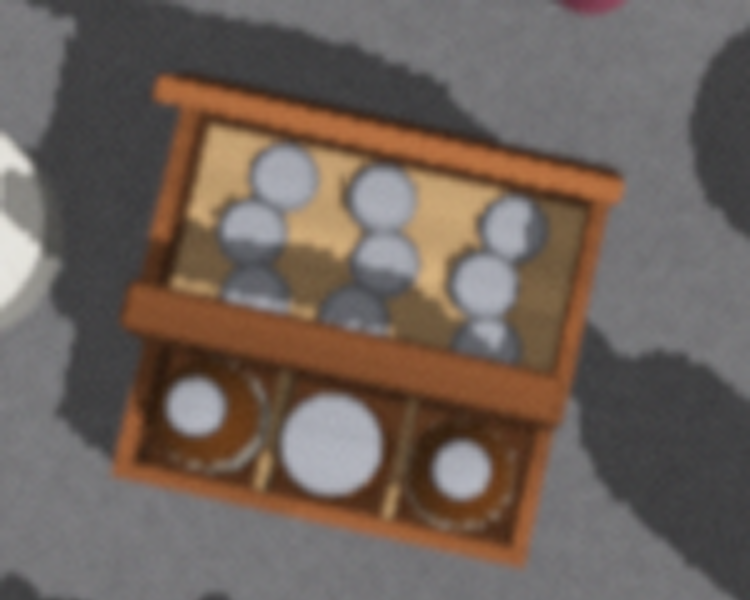

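View pics/scenec.png

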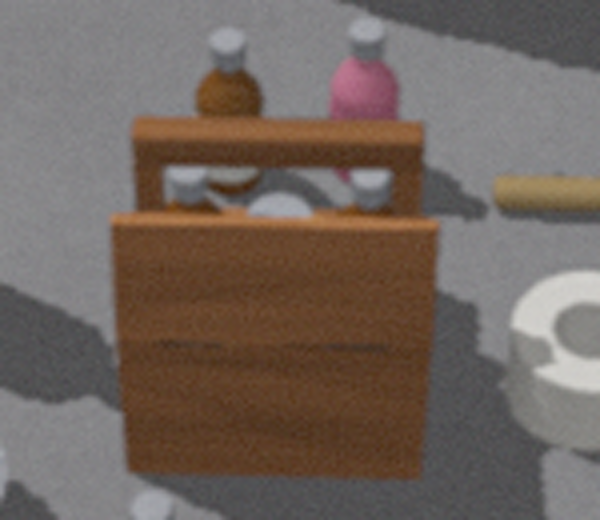

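The cover in the crops stands about upright. Its free edge runs from (155,88) to (620,188) in the top crop and from (112,222) to (437,225) in the scene crop. The bar runs from (130,305) to (563,400) in the top crop. Next I'll locate these by casting rays.

```bash
python3 - <<'E'
from h import *
T=np.load("top0.npz");S=np.load("scene0.npz");T=[T[k] for k in"KRt"];S=[S[k] for k in"KRt"]
ft=lambda u,v:(220+(u+.5)/5-.5,205+(v+.5)/5-.5); fs=lambda u,v:(250+(u+.5)/4-.5,160+(v+.5)/4-.5)
P=lambda *a:print(*[np.round(x*1000,1) for x in a])
print("scene bar on z=.17")
for p in [(133,120),(424,122),(424,138),(133,138)]: P(onz(*S,fs(*p),.17))
print("top bar on z=.17, far edge/near edge")
for p in [(133,284),(567,378),(124,328),(558,424)]: P(onz(*T,ft(*p),.17))
print("cover free edge tri (outer corners)") # scene left = -y = top right
for a,b in [((160,77),(437,228)),((622,178),(112,224))]: 
    x,e=tri(ray(*T,ft(*a)),ray(*S,fs(*b)));P(x,e)
print("rim/base: front wall bottom in scene z=0; top -x wall outer z=.055")
for p in [(128,474),(420,478)]: P(onz(*S,fs(*p),0))
for p in [(116,472),(520,566)]: P(onz(*T,ft(*p),.055))
for n,p in dict(spare=(289,358),pink=(340,186)).items(): P(onz(*T,p,.105))
for p in [(208,250),(399,239),(414,327),(379,321)]: P(onz(*T,p,.05),onz(*T,p,.22),onz(*T,p,0))
P(onz(*T,(341,185),.105),onz(*T,(245,354),.105))
E
```

```text
scene bar on z=.17
[467.4  11.5 170. ]
[495.3 147.  170. ]
[505.6 144.6 170. ]
[479.2   9.6 170. ]
top bar on z=.17, far edge/near edge
[503.2 144.3 170. ]
[474.2   8.6 170. ]
[489.5 146.8 170. ]
[459.8  11.5 170. ]
cover free edge tri (outer corners)
[567.8 136.  175.9] 1.2
[536.7  -8.7 175.2] 0.1
rim/base: front wall bottom in scene z=0; top -x wall outer z=.055
[548.6 -11.3   0. ]
[579. 134.  -0.]
[447.5 162.4  55. ]
[414.4  19.   55. ]
[349.5  78.2 105. ]
[641.9  -7.7 105. ]
[535.3 227.3  50. ] [514.9 194.4 220. ] [541.3 236.9   0. ]
[ 557.1 -119.7   50. ] [532.6 -87.2 220. ] [ 564.3 -129.2    0. ]
[ 397.9 -143.3   50. ] [ 403.4 -106.4  220. ] [ 396.3 -154.2    0. ]
[408.6 -80.4  50. ] [412.  -55.3 220. ] [407.6 -87.8   0. ]
[643.7  -9.5 105. ] [356.3 150.7 105. ]
```

The readings agree:
- **Carrier:** bar centre at (484.5, 78.3) mm, yaw −12°. The front wall, back wall and bar agree to about 2 mm.
- **Cover:** the edge is at carrier x ≈ 69, z ≈ 175, so it is at about 1.34 rad.

I'll push from the outside with closed fingers. First I move over, beyond the cover on the +x side.

step_arm(moves=[[1,40,-50,10,0,0,-0.15],[1,80,-100,20,0,0,-0.3],[1,120,-150,30,0,0,-0.45],[1,160,-200,30,0,0,-0.6],[1,200,-250,30,0,0,-0.75],[1,240,-300,30,0,0,-0.85],[1,280,-350,30,0,0,-1.0],[1,320,-400,30,0,0,-1.15],[1,360,-450,30,0,0,-1.3],[1,400,-500,30,0,0,-1.4]], grip_force=30)

```text
clock: 1.1
position: [0.4737, 0.2129, 0.261]
ee_rot: [0.74, 0.672, 0.0, -0.0]
ft_force: [1.0, 0.6, 0.7]
grip_width: -0.003
grasp_force: 0.0
```

step_arm(moves=[[1,40,-50,0,0,0,-0.05],[1,80,-100,0,0,0,-0.1],[1,118,-157,0,0,0,-0.11],[1,118,-157,0,0,0,-0.11],[1,118,-157,0,0,0,-0.11],[1,118,-157,0,0,0,-0.11]])

```text
clock: 1.7
position: [0.591, 0.0566, 0.2604]
ee_rot: [0.775, 0.632, -0.001, -0.0]
ft_force: [0.5, -0.2, -0.4]
grip_width: -0.002
grasp_force: 0.0
```

step_arm(moves=[[1,0,0,-35,0,0,0],[1,0,0,-70,0,0,0],[1,0,0,-103,0,0,0],[1,0,0,-103,0,0,0],[1,-10,2,-103,0,0,0],[1,-19,4,-103,0,0,0],[1,-27,6,-105,0,0,0],[1,-35,7,-108,0,0,0],[1,-35,7,-108,0,0,0]])

```text
clock: 2.6
position: [0.5549, 0.0653, 0.1533]
ee_rot: [0.774, 0.633, 0.0, -0.0]
ft_force: [0.1, -0.3, 0.1]
grip_width: -0.006
grasp_force: 0.0
```

step_arm(moves=[[1,-5,1,-5,0,0,0],[1,-9,2,-10,0,0,0],[1,-14,3,-16,0,0,0],[1,-18,4,-22,0,0,0],[1,-20,4,-27,0,0,0],[1,-21,4,-31,0,0,0],[1,-23,5,-35,0,0,0],[1,-23,5,-35,0,0,0]])

```text
clock: 3.4
position: [0.5325, 0.0699, 0.1174]
ee_rot: [0.774, 0.633, -0.0, -0.0]
ft_force: [-0.3, 0.3, -0.5]
grip_width: 0.0
grasp_force: 0.0
```

```bash
python3 - <<'E'
from h import *
im,K,R,t=cam("scene"); c=cv2.resize(im[130:300,210:420],(630,510),interpolation=cv2.INTER_CUBIC); cv2.imwrite("pics/s1.png",c)
o=manip.get_obs(); print(o["position"],o["ft_force"])
E
```

```text
[0.53272934 0.06980713 0.11774745] [-0.17359562  0.84576417  0.23799655]
```

View pics/s1.png

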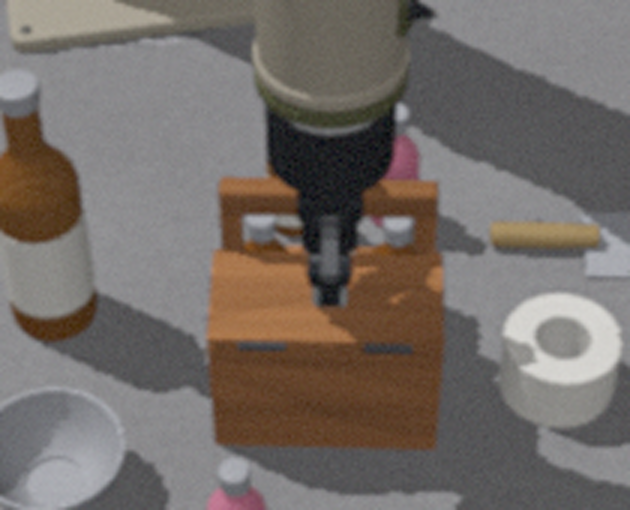

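The cover has gone down nearly flat under the finger, which is at about (330,295) in the crop. Next I press down in small steps until there is contact.

step_arm(moves=[[1,0,0,-1,0,0,0],[1,0,0,-2,0,0,0],[1,0,0,-3,0,0,0],[1,0,0,-4,0,0,0],[1,0,0,-4,0,0,0]])

```text
clock: 3.95
position: [0.5329, 0.0698, 0.1139]
ee_rot: [0.774, 0.633, -0.0, 0.0]
ft_force: [-0.3, -0.6, -0.0]
grip_width: 0.0
grasp_force: 0.0
```

step_arm(moves=[[1,0,0,-0.5,0,0,0],[1,0,0,-1,0,0,0],[1,0,0,-1.5,0,0,0],[1,0,0,-1.5,0,0,0],[1,0,0,-1.5,0,0,0]])

```text
clock: 4.45
position: [0.533, 0.0698, 0.1131]
ee_rot: [0.775, 0.633, 0.0, -0.0]
ft_force: [-3.4, -0.2, 7.5]
grip_width: 0.003
grasp_force: 3.7
```

Contact came at 113.1 mm with 7.5 N, which is exactly the shut height. The bar is still at the same pixels, so the carrier has not moved. Next I lift clear, centre over the bar and open the fingers.

step_arm(moves=[[1,0,0,20,0,0,0],[1,0,0,55,0,0,0],[1,0,0,90,0,0,0],[1,0,0,110,0,0,0],[0.2,-25,5,110,0,0,-0.005],[0.2,-48,9,110,0,0,-0.007],[0.2,-48,9,110,0,0,-0.007],[0.2,-48,9,110,0,0,-0.007],[0.2,-48,9,110,0,0,-0.007]])

```text
clock: 5.35
position: [0.4854, 0.0786, 0.2226]
ee_rot: [0.777, 0.63, 0.0, 0.0]
ft_force: [-0.2, 0.3, 0.1]
grip_width: 0.797
grasp_force: 0.0
```

```bash
python3 - <<'E'
from h import *
im,K,R,t=cam("scene"); c=cv2.resize(im[130:300,210:420],(630,510),interpolation=cv2.INTER_CUBIC); cv2.imwrite("pics/s2.png",c)
o=manip.get_obs(); print(o["position"],o["ee_rot"],o["ft_force"],o["grip_width"])
E
```

```text
[0.48545611 0.07854293 0.22247693] [7.76863750e-01 6.29668689e-01 2.91303922e-05 2.33147797e-04] [ 1.20868278 -0.15447251  0.56812124] 0.799522176222338
```

View pics/s2.png

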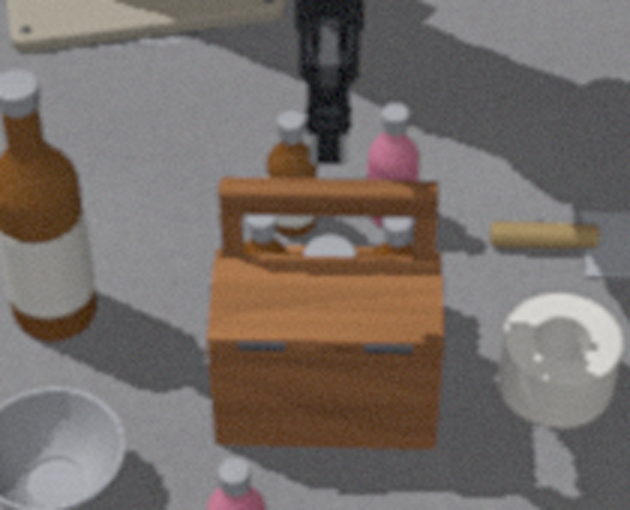

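The cover is shut flat, from (215,258) to (440,340) in the crop, and the fingers are centred over the bar. Next I descend and grip at 80 N.

step_arm(moves=[[0.2,0,0,-25,0,0,0],[0.2,0,0,-50,0,0,0],[0.2,0,0,-70,0,0,0],[0.2,0,0,-82,0,0,0],[0.2,0,0,-82,0,0,0]])

```text
clock: 5.9
position: [0.4843, 0.0783, 0.1391]
ee_rot: [0.777, 0.63, -0.001, -0.0]
ft_force: [0.9, 0.0, -0.4]
grip_width: 0.795
grasp_force: 0.0
```

step_arm(moves=[[0.5,0,0,0,0,0,0],[0.65,0,0,0,0,0,0],[0.75,0,0,0,0,0,0],[0.8,0,0,0,0,0,0],[0.85,0,0,0,0,0,0],[1,0,0,0,0,0,0],[1,0,0,0,0,0,0],[1,0,0,0,0,0,0],[1,0,0,0,0,0,0],[1,0,0,0,0,0,0]], grip_force=80)

```text
clock: 6.9
position: [0.4845, 0.0791, 0.1408]
ee_rot: [0.777, 0.63, -0.0, -0.0]
ft_force: [-5.5, 1.4, 5.1]
grip_width: 0.169
grasp_force: 79.7
```

The opening is about 15 mm at 80 N, so the bar is held. Next I lift slowly.

step_arm(moves=[[1,0,0,2,0,0,0],[1,0,0,5,0,0,0],[1,0,0,9,0,0,0],[1,0,0,14,0,0,0],[1,0,0,20,0,0,0],[1,0,0,27,0,0,0],[1,0,0,34,0,0,0],[1,0,0,41,0,0,0],[1,0,0,47,0,0,0],[1,0,0,50,0,0,0]])

```text
clock: 7.9
position: [0.4852, 0.0789, 0.1913]
ee_rot: [0.777, 0.63, 0.0, 0.0]
ft_force: [0.8, -0.4, -7.0]
grip_width: 0.168
grasp_force: 78.1
```

step_arm(moves=[[1,0,0,4,0,0,0],[1,0,0,10,0,0,0],[1,0,0,17,0,0,0],[1,0,0,24,0,0,0],[1,0,0,31,0,0,0],[1,0,0,38,0,0,0],[1,0,0,44,0,0,0],[1,0,0,49,0,0,0],[1,0,0,51,0,0,0],[1,0,0,51,0,0,0]])

```text
clock: 8.9
position: [0.485, 0.0788, 0.2417]
ee_rot: [0.777, 0.63, 0.0, 0.0]
ft_force: [-0.8, 0.3, -7.1]
grip_width: 0.168
grasp_force: 78.1
```

step_arm(moves=[[1,0,0,0,0,0,0],[1,0,0,0,0,0,0],[1,0,0,0,0,0,0],[1,0,0,0,0,0,0],[1,0,0,0,0,0,0]])

```text
clock: 9.4
position: [0.4849, 0.0788, 0.2414]
ee_rot: [0.777, 0.63, -0.0, 0.0]
ft_force: [-0.6, 0.2, -6.6]
grip_width: 0.172
grasp_force: 78.1
```

```bash
python3 - <<'E'
from h import *
im,K,R,t=cam("scene"); c=cv2.resize(im[100:300,180:430],(750,600),interpolation=cv2.INTER_CUBIC); cv2.imwrite("pics/s3.png",c)
im,K,R,t=cam("top"); c=cv2.resize(im[180:380,170:420],(750,600),interpolation=cv2.INTER_CUBIC); cv2.imwrite("pics/t3.png",c)
o=manip.get_obs(); print(o["position"],o["ee_rot"],o["ft_force"],o["torque"],o["grasp_force"])
E
```

```text
[0.48488755 0.07880896 0.24148503] [7.76695702e-01 6.29876008e-01 2.64164502e-05 2.19615212e-05] [ 0.17412678  0.44610111 -6.71648466] [ 0.03720776  0.01738387 -0.00368833] 78.1119954586029
```

View pics/s3.png

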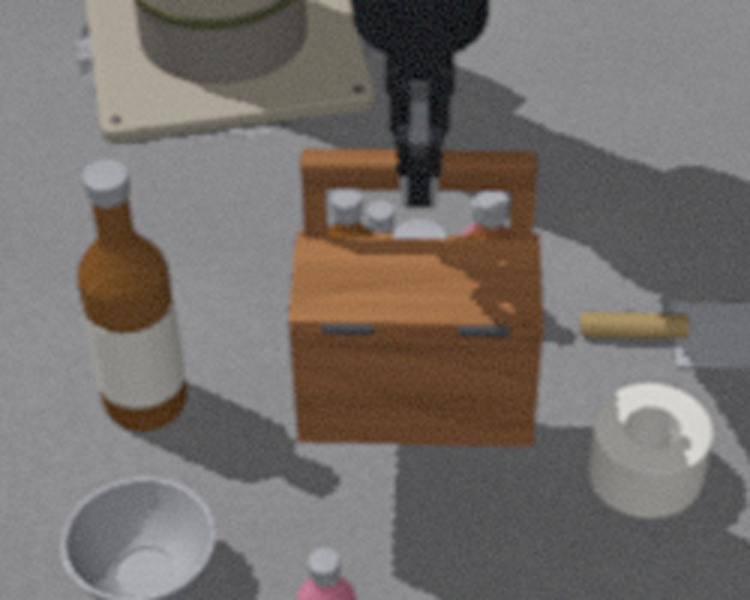

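View pics/t3.png

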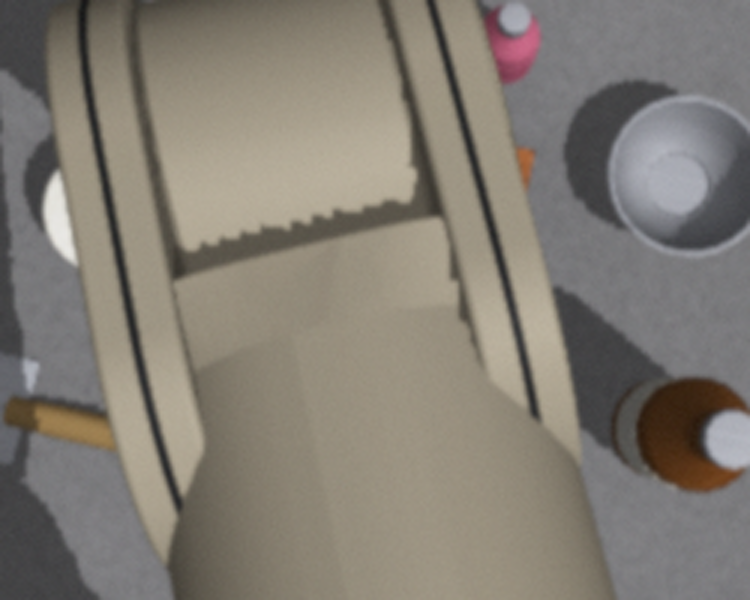

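The carrier is in the air with its cover shut. Bar top corners are at (301,150) and (538,152) in the crop, and the front-bottom corners at (298,441) and (535,443). The bottles are in their pockets and the bystanders are where they were. I'll check level against the calibration, then hand in.

```bash
python3 - <<'E'
from h import *
S=np.load("scene0.npz");S=[S[k] for k in"KRt"]
a=np.radians(-12);ex=np.array([np.cos(a),np.sin(a),0]);ey=np.array([-np.sin(a),np.cos(a),0])
b=np.array([.4848,.0788,.1005])
for n,x,y,z in[("bar-",-8,-70,170),("bar+",-8,70,170),("bot-",81,-75,0),("bot+",81,75,0),("hinge-",81,-75,113),("hinge+",81,75,113)]:
    p=proj(*S,b+(ex*x+ey*y)/1e3+[0,0,z/1e3]); print(n,np.round((p-[180,100]+.5)*3-.5))
o=manip.get_obs();print(o["clock"],o["position"],abs(o["joint_velocities"]).max())
E
```

```text
bar- [302. 144.]
bar+ [538. 146.]
bot- [298. 441.]
bot+ [535. 445.]
hinge- [289. 319.]
hinge+ [546. 322.]
9.5 [0.48488755 0.07880896 0.24148503] 0.002088577711304186
```

```bash
python3 -c "
from workcell import manip
print(manip.hand_in())"
```

```text
the job is handed in; nothing more can be done
None
```

I shut the cover fully while the carrier stood on the table, then lifted the carrier by its bar to about 10 cm clear, and handed the job in with it held level and still, bottles in their pockets and nothing else visibly moved.

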